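# Lock the blood transport case with its push-and-turn key

## Task

Lock the white and blue blood transport case for the courier. Take the red-handled key from its grey stand, put it into the lock on the case's lid and, pressing lightly, turn it gently back and forth until it finds the hidden slot and can be pushed fully home; only then turn it clockwise (seen from above) to the stop, and leave it standing fully home in the lock, without knocking the other things about.

Things in the scene. Friction and masses are not known exactly. Their poses are not given: they have to be found in the camera images.
- key_grip (a point): Centre of the loose key's red handle, 85 mm above the key's foot. The handle is a bar 70 mm long (along x, parallel to the blade), 14 mm thick (along y), 30 mm high, its underside 70 mm above the foot. Axes are the key's, z up along it.
- key_foot (a point): Centre of the underside of the key's blade, the key's lowest point, with the key's axes. The blade is flat steel, 26 mm wide (along x), 8 mm thick, 16 mm high. Half a turn makes no difference to it.
- key: The key: 100 mm tall, about 0.2 kg, upright in its stand; origin at its foot. Above the blade come a round barrel 28 mm in diameter, 34 mm high, then a flange 44 mm in diameter and 6 mm thick, its underside 50 mm above the foot, a stem 16 mm in diameter, then the handle.
- stand: Grey round key stand, 60 mm in diameter (foot 80 mm), 60 mm high, fixed; origin at the centre of its underside. The key hangs upright in its 33 mm hole, flange resting on the stand's top; lift it straight up 60 mm to free it.
- case: White transport case, 220 mm (x) by 310 mm (y), the top of its blue lid 120 mm above the table; heavy, fixed. Origin at the centre of its underside. The lock is in the middle of the lid.
- lock_mouth (a point): Centre of the top face of the round steel lock, 140 mm above the table; z up, x along the case's short side. A round hole goes straight down, 31 mm in diameter, its mouth widening to 39 mm over the top 6 mm. A soft black seal that gives no resistance hides the inside. The key is fully home when its flange lies on this face (foot 50 mm below it).
- lock_core (a point): On the lock's axis 38 mm below its face: top of a hidden sprung core with a straight slot 11 mm wide for the blade. The slot's direction is unknown, within 0.7 rad either side of the case's x axis (yellow marks on the lid bound this range). A blade not in line rests on the core, which yields at most 5 mm with 3 to 6.5 N, then is hard: the flange stays 7 to 12 mm above the lock face.
- cam (a joint): Clockwise turn of the core from its start: 0 at the start whatever the slot's direction, 1.0 rad at the hard stop (locked). With the key within 0.1 rad of the slot the core springs up round the blade, the push on the key falls away and it can go home; the core then turns with it, clockwise only, 0.2 N m friction, and stays. Pressing far harder than the spring can drag the core early.
- tape: Roll of white tape, 96 mm in diameter, 24 mm high; a bystander.
- gel: Clear bottle with blue cap, 64 mm in diameter, 120 mm high; a bystander.
- cup: White cup, 76 mm in diameter, 90 mm high; a bystander.
- jar: Amber jar with red lid, 70 mm in diameter, 110 mm high; a bystander.
Mind the look-alikes: they are no part of the job. What is meant by the key is not green, and is the larger of those in its own colour.

How it is judged:
By the outcome, as a careful person would: the job done as asked, in the order asked, and still so for the second after the job is handed in, with the robot touching nothing.
It also fails if it takes over 64 s, if anything falls off the work surface, if the arm or the gripper's body presses on something with over 40 N, if the wrist force passes 120 N, or if a joint passes its speed limit or range.

## Robot

A 6-joint arm with a two-finger parallel gripper is mounted at the origin on the work surface. World frame = base frame: x ahead of the robot, y to its left, z up, the work surface at z = 0. Lengths are in mm, angles in rad, forces in N, time in s.
With the tool pointing down it reaches from about 350 to 775 mm from the base axis. Payload 7.3 kg.
Tool frame: the origin (TCP) lies on the front face of the gripper's body, between the roots of the fingers; the fingertips stand 66 mm ahead of it and the grasp point (between the pads) lies 47 mm ahead of it (bot.tip_extent is the distance from the TCP to the fingertips, in mm); z points along the fingers, y is the line along which they close (so a half turn about z gives the same grasp; the last joint's range is limited). The gripper opens to 92 mm and grips with 3 to 60 N. Pads are 19 mm wide; open, the fingers measure 130 mm over their backs; the gripper's body (75 mm by 190 mm) begins 47 mm behind the grasp point.
Start: joints at [1.064, 0.342, 1.524, -0, 1.275, -0.146], TCP at [185.321, 491.218, 292.241] pointing down, gripper open.
Joint ranges: [-2.53, 2.53], [-0.77, 2.02], [0.04, 2.7], [-1, 4.14], [0.28, 2.66], [-3.11, 3.11]. Speed limits (rad/s): [2.57, 2.57, 3.14, 3.14, 3.14, 3.14].

## Interface

Orientations are given as [roll, pitch, yaw] about the fixed x, y, z axes, in that order (R = Rz(yaw) Ry(pitch) Rx(roll)).
In Python, from plant import readout, viewer, order, bot gives the robot as it stands.
- The arm moves only by the shell command python3 -m creep 'ROWS'. ROWS is text: rows parted by semicolons, each of 7 numbers parted by spaces: the shift along the world's x, y, z in m, then the turn, a rotation vector about the world's x, y, z in rad, then the opening in per cent of the stroke, from 0 (shut) to 100 (fully open). A call has 1 to 8 rows; each row shifts and turns the commanded pose from where the row before left it; what a row does not reach is not made up. A row lasts 1/12 s, in which the tool goes at most 41.7 mm and 7.16 degrees, less where a joint would pass 70% of its speed; a pose out of reach is approached as far as the arm can. A call is refused whole if a number of a shift passes 0.0417 or a number of a turn 0.125, either way. A call with a gripper value outside its range is refused whole. The fingers move at their own pace and stop on an object; the grip force is fixed at half the most. Time passes only in rows, so rows that do not move let the fingers close. It gives the time, the measured TCP pose, the force, the opening and the grip force at its end, in the units of the state.
- readout.get_obs(): the state, without advancing time (a new reading comes with each control period).
- viewer.capture(name): name is "scene" or "top" or "wrist"; returns the picture (480x640x3 uint8, red, green, blue); there is no depth.
- viewer.camera_info(name): a dict with "fx", "fy", "cx", "cy" (pixels), "origin" and "rotation" of the camera in the world. Camera axes: x right, y up, looking along -z (the intrinsics and any distortion apply to the point x, -y, -z); pixel columns grow to the right and rows downward; lengths in mm; the calibration is good to about 2 mm. A picture is of the moment at which its call begins: read the wrist's pose just before it. camera_info takes no time and is no camera call; for the wrist camera it gives the pose at the moment of the call.
- order.close_job(): hands the job in; it is judged then, once.
The state is a dict: "time": time; "joint_positions": joint angles; "dq": joint speeds; "tau": joint torques, N m; "tool_pos": TCP position; "tcp_rot": TCP orientation; "contact_force": force on the tool from outside, world axes, zero at the start; "moment": the same for the moment, N m; "grip_width": finger opening in mm; "finger_force": force on a finger pad.
Only numpy, scipy, OpenCV 4.12 (cv2) and the standard library are available. Lean on these libraries where they do the work, as an engineer would, in place of code of your own. Each camera call takes 0.05 s, during which the arm holds its last target. There are 200 camera calls.

## Working session

There is one attempt and no reset: what is moved stays moved. The work goes in short steps, Python scripts to look and compute and a shell command to move; the robot and the scene stay as the last step left them, time stands still between calls to the robot, and variables do not carry over. Pictures are saved under pics/ and viewed, at most 10 in all, crops included, and the job is handed in when it is done.

```bash
mkdir -p pics; python3 - <<'E'
from plant import readout, viewer
import cv2
for n in("scene","top"):
    i=viewer.camera_info(n); print(n,i)
    cv2.imwrite(f"pics/{n}0.png",viewer.capture(n)[:,:,::-1])
print(readout.get_obs())
E
```

```text
scene {'fx': 438.79648860919525, 'fy': 438.79648860919525, 'cx': 320.4683720108388, 'cy': 241.90198456527787, 'origin': array([1100.79640298,  647.74514414,  806.33564308]), 'rotation': array([0.93083388, 0.01476986, 2.46201033])}
top {'fx': 539.3128013779333, 'fy': 539.3128013779333, 'cx': 325.30594868036343, 'cy': 244.97836242482856, 'origin': array([ 337.39860985,  -51.66266077, 1542.53617077]), 'rotation': array([ 0.11593419,  0.00417661, -1.59258629])}
{'time': 0.1, 'joint_positions': array([ 1.06396609e+00,  3.42663596e-01,  1.52492479e+00, -1.28410094e-05,
        1.27536544e+00, -1.45994959e-01]), 'dq': array([ 0.00093735, -0.00165342, -0.00139838,  0.00134518, -0.00114473,
        0.0002114 ]), 'tau': array([ 1.09590153e-03, -4.32002056e+01, -2.44696140e+01,  7.18720257e-02,
        5.27133280e-02, -3.17768706e-05]), 'tool_pos': array([185.20328199, 490.96351088, 291.6077588 ]), 'tcp_rot': array([-3.14024417e+00, -1.85870736e-04,  2.78076099e+00]), 'contact_force': array([ 0.44853051,  0.51597346, -0.8520709 ]), 'moment': array([0.047273  , 0.00804411, 0.00310219]), 'finger_force': 0.0, 'grip_width': 91.93128989991062}
```

View pics/scene0.png

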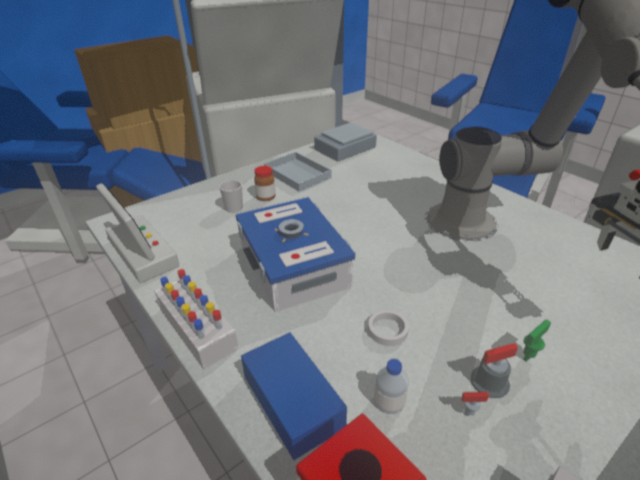

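View pics/top0.png

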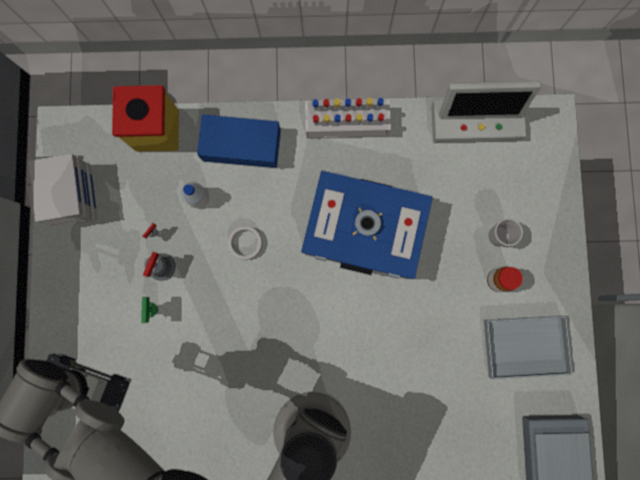

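The scene view shows the large red key at about (500,353) in its grey stand at (491,378), with a small red key and a green one beside it. In the top view the key handle is at (151,264) and the lock at (368,223). I'll enlarge both.

```bash
cat > h.py <<'E'
import numpy as np
from scipy.spatial.transform import Rotation as R
from plant import viewer
def ray(i,u,v):
    d=np.array([(u-i['cx'])/i['fx'],-(v-i['cy'])/i['fy'],-1.]);return R.from_euler('xyz',i['rotation']).apply(d)
def at(i,u,v,z):
    o=np.array(i['origin']);d=ray(i,u,v);return o+d*(z-o[2])/d[2]
def proj(i,p):
    q=R.from_euler('xyz',i['rotation']).inv().apply(np.array(p)-i['origin']);return i['cx']-i['fx']*q[0]/q[2],i['cy']+i['fy']*q[1]/q[2]
E
python3 - <<'E'
import cv2,numpy as np
from h import *
s=cv2.imread('pics/scene0.png');t=cv2.imread('pics/top0.png')
a=cv2.resize(t[235:295,125:205],(400,300),interpolation=cv2.INTER_CUBIC)
b=cv2.resize(t[165:285,295:455],(800,600),interpolation=cv2.INTER_CUBIC)[:, :]
c=cv2.resize(s[335:395,460:540],(400,300),interpolation=cv2.INTER_CUBIC)
b=cv2.resize(t[193:253,328:408],(400,300),interpolation=cv2.INTER_CUBIC)
d=cv2.resize(s[197:257,250:330],(400,300),interpolation=cv2.INTER_CUBIC)
cv2.imwrite('pics/crop1.png',np.vstack([np.hstack([a,c]),np.hstack([b,d])]))
T=viewer.camera_info('top');S=viewer.camera_info('scene')
print(at(T,151,264,95),at(S,500,353,95));print(at(T,368,223,140),at(S,291,228,140))
E
```

```text
[464.93592367 421.43949325  95.        ] [467.19639113 421.31277537  95.        ]
[ 556.4978315  -162.88286961  140.        ] [ 566.98363233 -153.37861194  140.        ]
```

View pics/crop1.png

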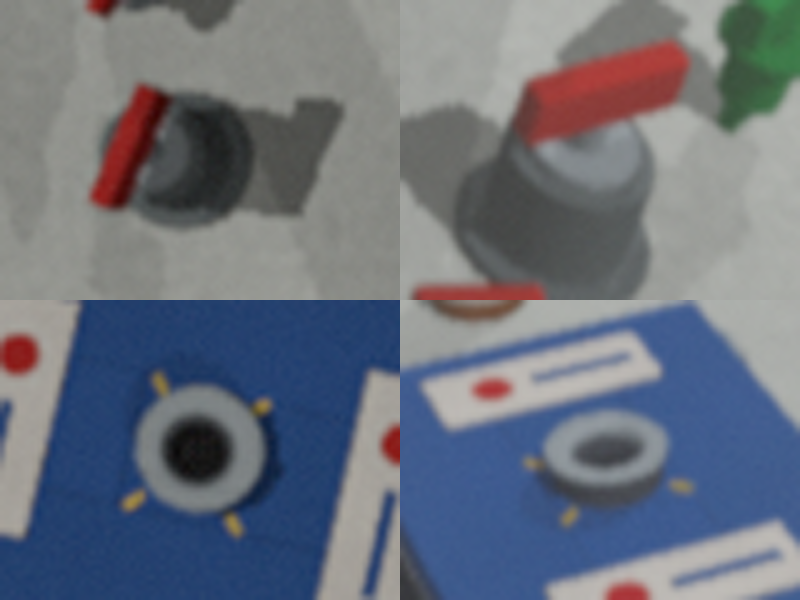

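```bash
python3 - <<'E'
from h import *
T=viewer.camera_info('top');S=viewer.camera_info('scene')
p,q=at(T,155,253,110),at(T,146.6,275.5,110);print(p,q,(p+q)/2,np.arctan2(*(q-p)[1::-1]),np.linalg.norm(p-q))
print('small',at(T,150,230,40),'green',at(T,147,309,50),'gel',at(T,189,190,120))
print(viewer.camera_info('wrist'))
E
python3 -m creep '0 0 0 0 0 0 60'
```

```text
[492.87677866 406.29365013 110.        ] [433.1804965  427.77599369 110.        ] [463.02863758 417.03482191 110.        ] 2.7961604308761947 63.4439688995214
small [565.96039651 443.73861845  40.        ] green [344.90492647 445.22530924  50.        ] gel [660.19614915 314.04356971 120.        ]
{'fx': 361.753839033346, 'fy': 361.753839033346, 'cx': 324.97246597094596, 'cy': 235.75873030720282, 'origin': array([121.63492865, 514.65872121, 382.60905102]), 'rotation': array([-2.55822311e-01,  1.13927129e-03,  1.20907084e+00])}
time: 0.18
tool_pos: [185.2, 491.0, 291.8]
tcp_rot: [-3.141, -0.0, 2.781]
contact_force: [-0.0, 0.6, -0.5]
grip_width: 88.5
finger_force: 0.0
```

```bash
python3 -m creep '0.035 -0.009 0 0 0 0 60;0.035 -0.009 0 0 0 0 60;0.035 -0.009 0 0 0 0 60;0.035 -0.009 0 0 0 0 60;0.035 -0.009 0 0 0 0 60;0.035 -0.009 0 0 0 0 60;0.035 -0.009 0 0 0 0 60;0.035 -0.009 0 0 0 0 60'; python3 -m creep '0 0 0 0 0 0 60;0 0 0 0 0 0 60'; python3 - <<'E'
import cv2
from h import *
i=viewer.camera_info('wrist');print(i)
im=viewer.capture('wrist')[:,:,::-1];cv2.imwrite('pics/w1.png',im)
for z in(110,):print(proj(i,[463,417,z]))
E
```

```text
time: 0.85
tool_pos: [466.9, 418.4, 292.0]
tcp_rot: [-3.141, -0.0, 2.781]
contact_force: [-0.9, 0.8, 0.5]
grip_width: 55.1
finger_force: 0.0
time: 1.02
tool_pos: [466.8, 418.2, 291.1]
tcp_rot: [-3.14, -0.001, 2.778]
contact_force: [-0.0, -0.9, 0.1]
grip_width: 55.2
finger_force: 0.0
{'fx': 361.753839033346, 'fy': 361.753839033346, 'cx': 324.97246597094596, 'cy': 235.75873030720282, 'origin': array([403.36501631, 442.00379527, 382.16697327]), 'rotation': array([-2.55091471e-01,  9.13811528e-04,  1.20597067e+00])}
(np.float64(322.6020822784448), np.float64(227.81962682148114))
```

View pics/w1.png

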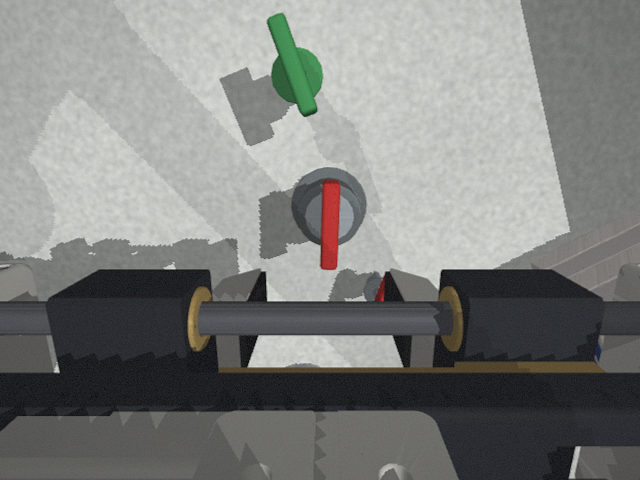

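The wrist view shows the red handle running from (331,181) to (329,268), with the stand ring centred near (329,204) and the small red key at (380,290).

```bash
python3 - <<'E'
import cv2
from h import *
i=viewer.camera_info('wrist')
im=cv2.imread('pics/w1.png').astype(int);m=((im[:,:,2]>130)&(im[:,:,1]<80)&(im[:,:,0]<80)).astype(np.uint8);m[:150]=0;m[275:]=0;m[:,:300]=0;m[:,360:]=0
ys,xs=np.nonzero(m);print(ys.min(),ys.max(),[(y,xs[ys==y].min(),xs[ys==y].max()) for y in range(182,270,12)])
print(im[176:190,330,2],im[262:272,329,2])
for (u,v) in((331.5,181),(329,269)):
  for z in(110,80):print(z,at(i,u,v,z))
E
```

```text
182 269 [(182, np.int64(337), np.int64(337)), (194, np.int64(323), np.int64(339)), (206, np.int64(323), np.int64(338)), (218, np.int64(323), np.int64(338)), (230, np.int64(322), np.int64(337)), (242, np.int64(323), np.int64(337)), (254, np.int64(322), np.int64(336)), (266, np.int64(322), np.int64(336))]
[110  94  76  76 111 122 119 139 179 185 185 188 189 188] [170 168 169 167 169 170 152 146 182 190]
110 [430.34955011 436.75390061 110.        ]
80 [433.47383844 436.11624713  80.        ]
110 [494.97523722 410.4079263  110.        ]
80 [505.21412969 406.8698599   80.        ]
```

```bash
python3 -m creep '-0.003 0.004 -0.035 0 0 0 60;0 0 -0.035 0 0 0 60;0 0 -0.035 0 0 0 60;0 0 -0.024 0 0 0 60;0 0 -0.015 0 0 0 60;0 0 -0.005 0 0 0 60;0 0 0 0 0 0 0;0 0 0 0 0 0 0'; python3 -m creep '0 0 0 0 0 0 0;0 0 0 0 0 0 0;0 0 0 0 0 0 0;0 0 0 0 0 0 0;0 0 0 0 0 0 0'
```

```text
time: 1.73
tool_pos: [461.9, 424.0, 144.4]
tcp_rot: [3.14, 0.001, 2.782]
contact_force: [0.2, 0.2, 0.4]
grip_width: 46.2
finger_force: 0.0
time: 2.15
tool_pos: [462.5, 423.4, 143.8]
tcp_rot: [3.141, 0.0, 2.781]
contact_force: [-2.1, 0.2, 3.0]
grip_width: 13.8
finger_force: 29.9
```

```bash
python3 -m creep '0 0 0.01 0 0 0 0;0 0 0.02 0 0 0 0;0 0 0.025 0 0 0 0;0 0 0.025 0 0 0 0;0 0 0.03 0 0 0 0;0 0 0.03 0 0 0 0;0 0 0.02 0 0 0 0;0 0 0 0 0 0 0' && python3 -m creep '0.003 -0.015 0 0 0 0 0;0.005 -0.025 0 0 0 0 0;0.007 -0.035 0 0 0 0 0;0.007 -0.035 0 0 0 0 0;0.007 -0.035 0 0 0 0 0;0.007 -0.035 0 0 0 0 0;0.007 -0.035 0 0 0 0 0;0.007 -0.035 0 0 0 0 0' && python3 -m creep '0.007 -0.035 0 0 0 0 0;0.007 -0.035 0 0 0 0 0;0.007 -0.035 0 0 0 0 0;0.007 -0.035 0 0 0 0 0;0.007 -0.035 0 0 0 0 0;0.007 -0.035 0 0 0 0 0;0.007 -0.035 0 0 0 0 0;0.005 -0.022 0 0 0 0 0' && python3 -m creep '0.002 -0.01 0 0 0 0 0;0 0 0 0 0 0 0;0 0 0 0 0 0 0;0 0 0 0 0 0 0'; python3 - <<'E'
import cv2
from h import *
from plant import readout
i=viewer.camera_info('wrist')
im=viewer.capture('wrist')[:,:,::-1];cv2.imwrite('pics/w2.png',im)
for p in([556,-163,140],[567,-153,140]):print(proj(i,p))
print(readout.get_obs()['joint_positions'])
E
```

```text
time: 2.82
tool_pos: [463.4, 424.0, 309.2]
tcp_rot: [3.134, 0.005, 2.781]
contact_force: [0.6, -0.1, -1.2]
grip_width: 13.6
finger_force: 29.9
time: 3.48
tool_pos: [511.8, 171.4, 302.2]
tcp_rot: [-3.141, -0.002, 2.781]
contact_force: [1.3, 0.4, -2.3]
grip_width: 13.9
finger_force: 29.9
time: 4.15
tool_pos: [566.0, -97.1, 302.0]
tcp_rot: [-3.141, -0.002, 2.779]
contact_force: [-0.3, 0.2, -2.2]
grip_width: 14.4
finger_force: 29.9
time: 4.48
tool_pos: [567.9, -102.3, 302.9]
tcp_rot: [3.141, -0.001, 2.782]
contact_force: [-0.5, 0.2, -1.3]
grip_width: 14.0
finger_force: 29.9
(np.float64(242.21181085154404), np.float64(251.39215934683614))
(np.float64(260.6757215292749), np.float64(260.15479248147756))
[-3.10939312e-01  4.31155568e-01  1.35655976e+00  5.56430532e-04
  1.35465761e+00 -1.52272253e+00]
```

View pics/w2.png

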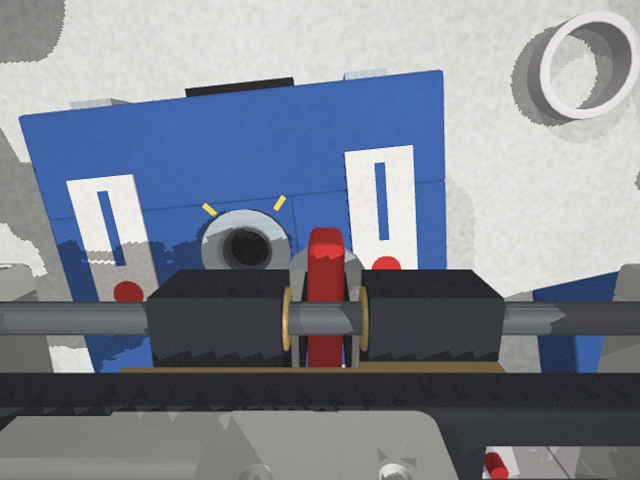

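The wrist view shows the lock ring spanning columns 201–291 with its hole near (249,247), lower part hidden by the gripper. The handle's near end is at (326,230), and the lid edge runs from (20,116) to (443,70). I'll move 45 mm outward for an unobstructed view.

```bash
python3 -m creep '0.02 -0.01 0 0 0 0 0;0.025 -0.01 0 0 0 0 0;0 0 0 0 0 0 0;0 0 0 0 0 0 0'; python3 - <<'E'
import cv2
from h import *
from plant import readout
w=viewer.camera_info('wrist');
im=viewer.capture('wrist')[:,:,::-1];cv2.imwrite('pics/w3.png',im)
s=viewer.capture('scene')[:,:,::-1];cv2.imwrite('pics/s3.png',s)
a=cv2.resize(im[130:280,140:390],(800,480),interpolation=cv2.INTER_CUBIC)
cv2.imwrite('pics/c3.png',a)
print(repr(w),readout.get_obs()['tool_pos'])
p,q=at(w,20,116,120),at(w,443,70,120)
E
```

```text
time: 4.87
tool_pos: [613.7, -122.6, 302.5]
tcp_rot: [3.141, -0.001, 2.782]
contact_force: [-0.2, -0.2, -2.7]
grip_width: 13.7
finger_force: 30.0
{'fx': 361.753839033346, 'fy': 361.753839033346, 'cx': 324.97246597094596, 'cy': 235.75873030720282, 'origin': array([550.16168052, -99.17338605, 393.57350415]), 'rotation': array([-2.54926520e-01, -4.80937823e-04,  1.21059283e+00])} [ 612.81180045 -122.45386752  303.0611427 ]
```

View pics/c3.png

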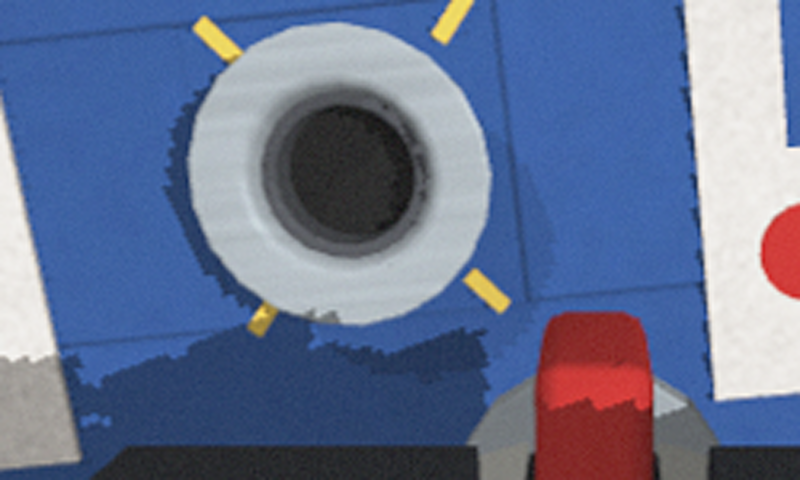

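The enlarged crop shows the whole lock ring, centred at crop (339.5,174) → pixel (246.1,184.4), plus four yellow marks. The handle's near end face has its top edge at crop (595,365) and bottom edge at (595,312).

```bash
python3 - <<'E'
from h import *
w={'fx':361.753839,'fy':361.753839,'cx':324.972466,'cy':235.75873,'origin':np.array([550.1617,-99.1734,393.5735]),'rotation':np.array([-.2549265,-.000481,1.210593])}
f=lambda x,y:(140+x/3.2,130+y/3.2)
L=at(w,*f(339.5,174),140);print('lock',L)
print('mouth',at(w,*f(347,172),137),'r',np.linalg.norm(at(w,*f(188,174),140)-L))
a=[at(w,*f(*m),120) for m in((218,40),(488,291),(453,20),(262,320))]
d1=np.arctan2(*(a[1]-a[0])[1::-1]);d2=np.arctan2(*(a[3]-a[2])[1::-1]);print('marks',d1,d2,(a[0]+a[1])/2,(a[2]+a[3])/2)
t=np.array([612.8,-122.5]);e=np.array([np.cos(2.782),np.sin(2.782)]);n=np.array([-e[1],e[0]])
for y,z in((365,269),(312,239)):
  p=at(w,*f(595,y),z)[:2]-t;print('end',p@e,p@n)
T=viewer.camera_info('top');S=viewer.camera_info('scene')
print('tri top', at(T,368,222.6,140),'scene',at(S,291.2,227,140))
E
```

```text
lock [ 557.9130554  -160.83233207  140.        ]
mouth [ 558.18513475 -159.83493302  137.        ] r 33.061132540278116
marks 0.43961006982232653 -0.9645067613954564 [ 558.85730014 -161.43364563  120.        ] [ 559.94905248 -162.49532373  120.        ]
end 31.304702958568086 -0.1763628934968029
end 30.30503276573997 -0.2682982122223301
tri top [ 557.56153255 -162.91579532  140.        ] scene [ 563.83317448 -156.82769104  140.        ]
```

```bash
python3 -m creep '-0.01 -0.006 0 0 0 -0.1 0;-0.01 -0.006 0 0 0 -0.1 0;-0.01 -0.006 0 0 0 -0.1 0;-0.01 -0.006 0 0 0 -0.1 0;-0.009 -0.006 0 0 0 -0.1 0;-0.0077 -0.0056 0 0 0 -0.1 0;0 0 0 0 0 -0.04 0;0 0 0 0 0 0 0'; python3 -m creep '0 0 0 0 0 0 0;0 0 0 0 0 0 0;0 0 -0.01 0 0 0 0;0 0 0 0 0 0 0'; python3 - <<'E'
import cv2
from h import *
w=viewer.camera_info('wrist');
im=viewer.capture('wrist')[:,:,::-1]
s=viewer.capture('scene')[:,:,::-1];t=viewer.capture('top')[:,:,::-1]
z=lambda a,x,y:cv2.resize(a[y:y+75,x:x+100],(400,300),interpolation=cv2.INTER_CUBIC)
cv2.imwrite('pics/c4.png',np.vstack([np.hstack([z(s,240,170),z(t,318,185)]),np.hstack([z(im,275,195),cv2.resize(im,(400,300))])]))
E
```

```text
time: 5.63
tool_pos: [555.6, -158.8, 304.0]
tcp_rot: [3.141, 0.0, 2.139]
contact_force: [0.8, 0.1, -1.8]
grip_width: 14.3
finger_force: 30.0
time: 5.97
tool_pos: [556.1, -158.8, 291.2]
tcp_rot: [-3.14, -0.002, 2.142]
contact_force: [-1.1, -0.4, -2.3]
grip_width: 14.1
finger_force: 30.0
```

View pics/c4.png

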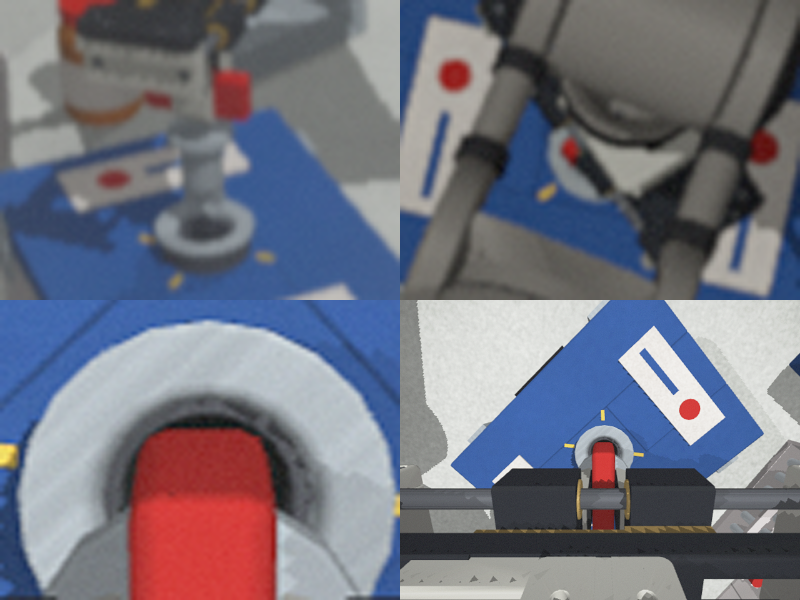

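The views agree: the key hangs over the lock hole (scene: barrel at crop (203,225), hole at (205,228)), about 1 mm off to the side. I'll correct that and go down with the force in view.

```bash
python3 -m creep '0.0007 0.0007 -0.004 0 0 0 0;0 0 -0.006 0 0 0 0;0 0 -0.006 0 0 0 0;0 0 -0.004 0 0 0 0;0 0 -0.003 0 0 0 0;0 0 0 0 0 0 0'; python3 -m creep '0 0 -0.003 0 0 0 0;0 0 -0.003 0 0 0 0;0 0 -0.003 0 0 0 0;0 0 0 0 0 0 0'
```

```text
time: 6.62
tool_pos: [557.0, -158.6, 269.2]
tcp_rot: [-3.141, -0.001, 2.141]
contact_force: [0.4, -0.5, -2.2]
grip_width: 13.9
finger_force: 30.0
time: 6.95
tool_pos: [557.1, -158.6, 260.5]
tcp_rot: [-3.141, -0.001, 2.141]
contact_force: [0.0, 0.4, -2.0]
grip_width: 13.7
finger_force: 30.0
```

```bash
python3 -m creep '0 0 -0.003 0 0 0 0;0 0 -0.003 0 0 0 0;0 0 -0.003 0 0 0 0;0 0 0 0 0 0 0'; python3 -m creep '0 0 -0.003 0 0 0 0;0 0 -0.003 0 0 0 0;0 0 -0.003 0 0 0 0;0 0 0 0 0 0 0'
```

```text
time: 7.28
tool_pos: [557.1, -158.6, 251.4]
tcp_rot: [-3.141, -0.001, 2.141]
contact_force: [1.0, 0.1, -2.3]
grip_width: 13.8
finger_force: 30.0
time: 7.62
tool_pos: [557.1, -158.6, 242.4]
tcp_rot: [-3.141, -0.001, 2.141]
contact_force: [1.1, -0.6, -1.6]
grip_width: 14.1
finger_force: 30.0
```

```bash
python3 -m creep '0 0 -0.003 0 0 0 0;0 0 -0.002 0 0 0 0;0 0 0 0 0 0 0;0 0 0 0 0 0 0'; python3 -m creep '0 0 -0.001 0 0 0 0;0 0 0 0 0 0 0';python3 -m creep '0 0 -0.001 0 0 0 0;0 0 0 0 0 0 0';python3 -m creep '0 0 -0.001 0 0 0 0;0 0 0 0 0 0 0'
```

```text
time: 7.95
tool_pos: [557.3, -158.7, 238.1]
tcp_rot: [-3.142, -0.0, 2.141]
contact_force: [-0.3, 0.7, -1.9]
grip_width: 13.6
finger_force: 30.0
time: 8.12
tool_pos: [557.3, -158.7, 237.2]
tcp_rot: [3.141, 0.0, 2.141]
contact_force: [0.4, -0.1, -1.6]
grip_width: 14.0
finger_force: 30.0
time: 8.28
tool_pos: [557.3, -158.7, 236.1]
tcp_rot: [3.142, -0.0, 2.141]
contact_force: [-0.4, 0.3, -2.5]
grip_width: 14.1
finger_force: 30.0
time: 8.45
tool_pos: [557.4, -158.7, 235.4]
tcp_rot: [3.141, 0.0, 2.141]
contact_force: [0.2, 1.1, 0.0]
grip_width: 14.0
finger_force: 30.0
```

```bash
python3 -m creep '0 0 -0.001 0 0 0 0;0 0 -0.001 0 0 0 0;0 0 0 0 0 0 0;0 0 0 0 0 0 0'; python3 -m creep '0 0 0 0 0 0.04 0;0 0 0 0 0 0.04 0;0 0 0 0 0 0 0'
```

```text
time: 8.78
tool_pos: [557.4, -158.7, 233.5]
tcp_rot: [3.141, 0.0, 2.141]
contact_force: [-1.0, -0.5, 1.6]
grip_width: 13.6
finger_force: 30.0
time: 9.03
tool_pos: [557.4, -158.8, 233.5]
tcp_rot: [3.141, 0.001, 2.222]
contact_force: [0.1, -0.4, 3.0]
grip_width: 13.6
finger_force: 30.0
```

```bash
for k in 1; do python3 -m creep '-0.0002 -0.0001 0 0 0 0.04 0;-0.0001 -0.0001 0 0 0 0.04 0;0 0 0 0 0 0 0'; python3 -m creep '-0.0002 -0.0001 0 0 0 0.04 0;-0.0001 -0.0001 0 0 0 0.04 0;0 0 0 0 0 0 0';python3 -m creep '-0.0002 -0.0001 0 0 0 0.04 0;-0.0001 -0.0001 0 0 0 0.04 0;0 0 0 0 0 0 0'; done
```

```text
time: 9.28
tool_pos: [557.2, -159.0, 233.5]
tcp_rot: [3.141, 0.001, 2.301]
contact_force: [-0.7, 0.6, 1.4]
grip_width: 13.9
finger_force: 30.0
time: 9.53
tool_pos: [556.9, -159.1, 233.4]
tcp_rot: [3.141, 0.001, 2.38]
contact_force: [0.2, -0.2, 1.9]
grip_width: 13.9
finger_force: 30.0
time: 9.78
tool_pos: [556.6, -159.3, 233.4]
tcp_rot: [3.141, 0.001, 2.46]
contact_force: [0.1, -0.3, 1.3]
grip_width: 14.0
finger_force: 30.0
```

```bash
python3 -m creep '-0.0001 -0.0001 0 0 0 0.04 0;-0.0001 -0.0001 0 0 0 0.04 0;0 0 0 0 0 0 0' | sed -n '3,4p'; python3 -m creep '-0.0001 -0.0001 0 0 0 0.04 0;-0.0001 -0.0001 0 0 0 0.04 0;0 0 0 0 0 0 0'| sed -n '3,4p';python3 -m creep '-0.0001 -0.0001 0 0 0 0.04 0;-0.0001 -0.0001 0 0 0 0.04 0;0 0 0 0 0 0 0'| sed -n '2,4p'
```

```text
tcp_rot: [3.141, 0.0, 2.539]
contact_force: [-0.3, 1.2, 1.8]
tcp_rot: [3.141, 0.0, 2.619]
contact_force: [0.7, 0.0, 1.2]
tool_pos: [555.9, -159.9, 233.3]
tcp_rot: [3.141, 0.0, 2.699]
contact_force: [0.4, -0.5, 1.6]
```

```bash
python3 -m creep '-0.0001 -0.0001 0 0 0 0.04 0;-0.0001 -0.0001 0 0 0 0.04 0;0 0 0 0 0 0 0' | sed -n '3,4p'; python3 -m creep '0 -0.0001 0 0 0 0.04 0;-0.0001 -0.0001 0 0 0 0.04 0;0 0 0 0 0 0 0'| sed -n '3,4p';python3 -m creep '0 -0.0001 0 0 0 0.04 0;0 -0.0001 0 0 0 0.04 0;0 0 0 0 0 0 0'| sed -n '2,4p'
```

```text
tcp_rot: [3.141, 0.0, 2.779]
contact_force: [-0.1, 0.7, 1.6]
tcp_rot: [3.141, 0.0, 2.859]
contact_force: [1.2, 0.1, 2.1]
tool_pos: [555.5, -160.5, 233.2]
tcp_rot: [3.142, -0.0, 2.939]
contact_force: [-0.3, 0.4, 1.8]
```

```bash
python3 -m creep '0 -0.0001 0 0 0 0.04 0;0 -0.0001 0 0 0 0.04 0;0 0 0 0 0 0 0' | sed -n '3,4p'; python3 -m creep '0 -0.0001 0 0 0 0.04 0;0 -0.0001 0 0 0 0.04 0;0 0 0 0 0 0 0'| sed -n '3,4p';python3 -m creep '0 -0.0001 0 0 0 0.04 0;0 -0.0001 0 0 0 0.04 0;0 0 0 0 0 0 0'| sed -n '2,4p'
```

```text
tcp_rot: [3.141, -0.0, 3.019]
contact_force: [0.3, -0.3, 2.0]
tcp_rot: [3.141, -0.0, 3.099]
contact_force: [-0.4, -0.4, 1.8]
tool_pos: [555.5, -161.0, 233.2]
tcp_rot: [3.141, 0.0, -3.105]
contact_force: [-0.1, -0.2, 1.8]
```

```bash
python3 -m creep '0 -0.0001 0 0 0 0.04 0;0 -0.0001 0 0 0 0.04 0;0 0 0 0 0 0 0' | sed -n '3,4p'; python3 -m creep '0 -0.0001 0 0 0 0.04 0;0 -0.0001 0 0 0 0.04 0;0 0 0 0 0 0 0'| sed -n '3,4p';python3 -m creep '0 -0.0001 0 0 0 0.04 0;0.0001 -0.0001 0 0 0 0.04 0;0 0 0 0 0 0 0'| sed -n '2,4p'
```

```text
tcp_rot: [3.141, -0.0, -3.025]
contact_force: [0.6, -0.0, 1.8]
tcp_rot: [3.141, 0.0, -2.945]
contact_force: [0.7, 1.1, 1.5]
tool_pos: [555.6, -161.4, 233.2]
tcp_rot: [3.141, 0.0, -2.865]
contact_force: [-0.2, 0.7, 1.4]
```

```bash
python3 -m creep '0 -0.0001 0 0 0 0.04 0;0 -0.0001 0 0 0 0.04 0;0 0 0 0 0 0 0' | sed -n '3,4p'; python3 -m creep '0 -0.0001 0 0 0 0.04 0;0.0001 -0.0001 0 0 0 0.04 0;0 0 0 0 0 0 0'| sed -n '3,4p';python3 -m creep '0 -0.0001 0 0 0 0.04 0;0.0001 -0.0001 0 0 0 0.03 0;0 0 0 0 0 0 0'| sed -n '2,4p'
```

```text
tcp_rot: [3.141, 0.0, -2.785]
contact_force: [0.0, 1.2, 1.4]
tcp_rot: [3.141, -0.001, -2.705]
contact_force: [0.1, 1.0, -1.7]
tool_pos: [555.7, -162.4, 232.7]
tcp_rot: [3.141, -0.001, -2.635]
contact_force: [0.5, -1.0, -2.1]
```

The push fell from +1.5 N to −2 N at a key angle of about 0.44 rad, so the slot is found. Pushing home now.

```bash
python3 -m creep '0 0 -0.001 0 0 0 0;0 0 -0.001 0 0 0 0;0 0 -0.001 0 0 0 0;0 0 0 0 0 0 0' | sed -n '2,4p'; python3 -m creep '0 0 -0.001 0 0 0 0;0 0 -0.001 0 0 0 0;0 0 -0.001 0 0 0 0;0 0 0 0 0 0 0'| sed -n '2,4p'
```

```text
tool_pos: [555.8, -162.4, 230.0]
tcp_rot: [3.141, -0.0, -2.633]
contact_force: [0.5, -0.7, -2.4]
tool_pos: [555.8, -162.3, 227.0]
tcp_rot: [3.141, -0.0, -2.633]
contact_force: [1.1, -1.0, -1.9]
```

```bash
python3 -m creep '0 0 -0.001 0 0 0 0;0 0 -0.001 0 0 0 0;0 0 -0.001 0 0 0 0;0 0 0 0 0 0 0' | sed -n '2,4p'; python3 -m creep '0 0 -0.0007 0 0 0 0;0 0 0 0 0 0 0'| sed -n '2,4p'; python3 -m creep '0 0 -0.0007 0 0 0 0;0 0 0 0 0 0 0'| sed -n '2,4p'
```

```text
tool_pos: [555.8, -162.3, 224.0]
tcp_rot: [3.141, -0.0, -2.632]
contact_force: [0.5, -1.1, -2.0]
tool_pos: [555.8, -162.3, 223.8]
tcp_rot: [-3.141, 0.0, -2.632]
contact_force: [0.2, -0.2, 0.5]
tool_pos: [555.8, -162.3, 223.8]
tcp_rot: [-3.141, 0.0, -2.632]
contact_force: [-1.8, -0.2, 5.1]
```

```bash
python3 -m creep '-0.0001 0.0002 0 0 0 -0.05 0;-0.0001 0.0002 0 0 0 -0.05 0;0 0.0002 0 0 0 -0.06 0;-0.0001 0.0002 0 0 0 -0.06 0;0 0.0002 0 0 0 -0.06 0;0 0.0002 0 0 0 -0.06 0;0 0.0002 0 0 0 -0.06 0;0 0 0 0 0 0 0'; python3 -c "
from plant import readout;print(readout.get_obs()['moment'])"; python3 -m creep '0 0.0002 0 0 0 -0.06 0;0 0.0002 0 0 0 -0.06 0;0 0.0002 0 0 0 -0.06 0;0.0001 0.0002 0 0 0 -0.06 0;0.0001 0.0002 0 0 0 -0.06 0;0.0001 0.0002 0 0 0 -0.06 0;0 0 0 0 0 0 0'; python3 -c "
from plant import readout;print(readout.get_obs()['moment'])"
```

```text
time: 15.53
tool_pos: [555.6, -161.3, 223.8]
tcp_rot: [-3.14, 0.001, -3.034]
contact_force: [-1.6, -2.5, 5.9]
grip_width: 14.1
finger_force: 30.0
[-0.3344529   0.29022705  0.16944275]
time: 16.12
tool_pos: [555.8, -160.2, 223.8]
tcp_rot: [-3.14, 0.001, 2.889]
contact_force: [-2.7, -2.1, 6.3]
grip_width: 14.1
finger_force: 30.0
[-0.42596152  0.42764749  0.24016232]
```

```bash
python3 -m creep '0.0001 0.0002 0 0 0 -0.06 0;0.0001 0.0002 0 0 0 -0.06 0;0.0001 0.0002 0 0 0 -0.06 0;0 0 0 0 0 0 0'; python3 -c "
from plant import readout;print(readout.get_obs()['moment'])"; python3 -m creep '0.0001 0.0001 0 0 0 -0.05 0;0 0 0 0 0 0 0'; python3 -c "
from plant import readout;print(readout.get_obs()['moment'])"
```

```text
time: 16.45
tool_pos: [556.1, -159.6, 223.8]
tcp_rot: [-3.141, 0.001, 2.709]
contact_force: [-2.9, -3.2, 5.6]
grip_width: 14.1
finger_force: 30.0
[-0.49378584  0.52003227  0.2223216 ]
time: 16.62
tool_pos: [556.1, -159.5, 223.8]
tcp_rot: [-3.141, 0.001, 2.66]
contact_force: [-3.4, -1.8, 5.3]
grip_width: 14.3
finger_force: 30.0
[-0.44509556  0.4767605   0.23927177]
```

```bash
python3 -m creep '0.0001 0.0001 0 0 0 -0.05 0;0 0 0 0 0 0 0'|sed -n 3p; python3 -c "
from plant import readout;print(readout.get_obs()['moment'])"; python3 -m creep '0.0001 0.0001 0 0 0 -0.03 0;0 0 0 0 0 0 0'|sed -n 3p; python3 -c "
from plant import readout;print(readout.get_obs()['moment'])"; python3 -m creep '0.0001 0.0001 0 0 0 -0.03 0;0 0 0 0 0 0 0'|sed -n 3p; python3 -c "
from plant import readout;print(readout.get_obs()['moment'])"
```

```text
tcp_rot: [-3.141, 0.001, 2.61]
[-0.40408341  0.53449784  0.21833942]
tcp_rot: [-3.141, 0.001, 2.581]
[-0.43070921  0.53325311  0.28617704]
tcp_rot: [-3.141, 0.001, 2.551]
[-0.49504494  0.57973298  0.27052686]
```

```bash
python3 -m creep '0 0.0001 0 0 0 -0.03 0;0 0 0 0 0 0 0'|sed -n 3,4p; python3 -c "
from plant import readout;print(readout.get_obs()['moment'])"; python3 -m creep '0 0.0001 0 0 0 -0.03 0;0 0 0 0 0 0 0'|sed -n 3,4p; python3 -c "
from plant import readout;print(readout.get_obs()['moment'])"
```

```text
tcp_rot: [-3.141, 0.001, 2.521]
contact_force: [-3.6, -3.0, 5.6]
[-0.48940761  0.52849611  0.23578818]
tcp_rot: [-3.141, 0.001, 2.491]
contact_force: [-2.7, -2.1, 5.9]
[-0.45841127  0.48017526  0.25047216]
```

```bash
python3 -m creep '0 0.0001 0 0 0 -0.03 0;0 0 0 0 0 0 0'|sed -n 3,5p; python3 -c "
from plant import readout;print(readout.get_obs()['moment'])"; python3 -m creep '0 0.0001 0 0 0 -0.03 0;0 0 0 0 0 0 0'|sed -n 3,5p; python3 -c "
from plant import readout;print(readout.get_obs()['moment'])"
```

```text
tcp_rot: [-3.141, 0.001, 2.461]
contact_force: [-3.5, -3.2, 5.8]
grip_width: 13.9
[-0.4623184   0.49528122  0.26575265]
tcp_rot: [-3.141, 0.002, 2.431]
contact_force: [-3.0, -2.0, 5.8]
grip_width: 13.7
[-0.49958613  0.43217622  0.22576871]
```

The stop should have been felt by now, so I'll check whether the key really followed the gripper.

```bash
python3 - <<'E'
import cv2
from h import *
im=viewer.capture('wrist')[:,:,::-1];s=viewer.capture('scene')[:,:,::-1]
z=lambda a,x,y,w:cv2.resize(a[y:y+w*3//4,x:x+w],(400,300),interpolation=cv2.INTER_CUBIC)
cv2.imwrite('pics/c5.png',np.vstack([np.hstack([z(s,240,170,100),z(im,225,180,200)]),np.hstack([cv2.resize(s,(400,300)),cv2.resize(im,(400,300))])]))
E
```

```text
(no output)
```

View pics/c5.png

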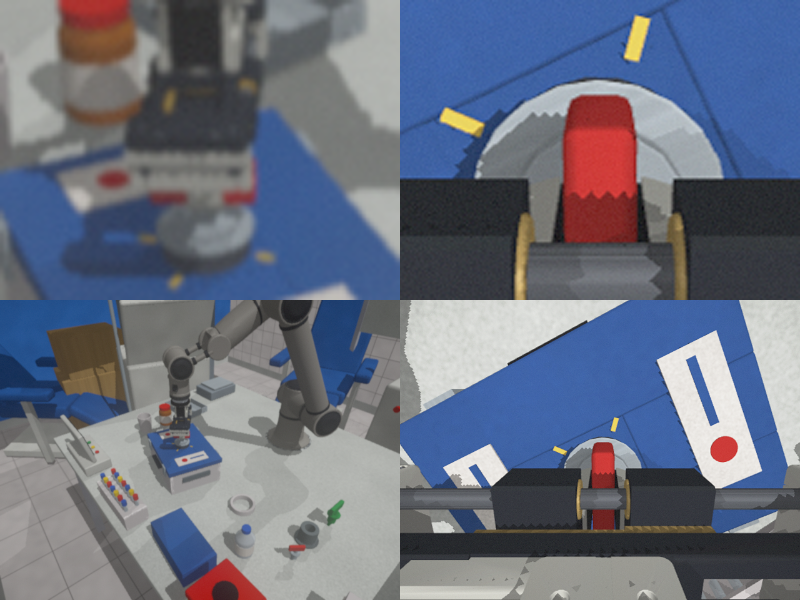

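The key is seated on the lock and still in line with the gripper, so it is turning with it. I'll go on to the stop.

```bash
for i in 1; do python3 -m creep '0 0.0001 0 0 0 -0.04 0;0 0 0 0 0 0 0'|sed -n 3,5p; python3 -c "
from plant import readout;print(readout.get_obs()['moment'])"; python3 -m creep '0 0.0001 0 0 0 -0.04 0;0 0 0 0 0 0 0'|sed -n 3,5p; python3 -c "
from plant import readout;print(readout.get_obs()['moment'])"; done
```

```text
tcp_rot: [-3.141, 0.002, 2.391]
contact_force: [-2.6, -2.5, 5.3]
grip_width: 14.2
[-0.45936817  0.39146928  0.40634064]
tcp_rot: [-3.141, 0.002, 2.351]
contact_force: [-2.1, -3.1, 5.4]
grip_width: 14.4
[-0.57314948  0.30216551  0.48511084]
```

Moment is rising, so the stop is near.

```bash
python3 -m creep '0 0 0 0 0 -0.03 0;0 0 0 0 0 0 0'|sed -n 3,5p; python3 -c "
from plant import readout;print(readout.get_obs()['moment'])"; python3 -m creep '0 0 0 0 0 -0.03 0;0 0 0 0 0 0 0'|sed -n 3,5p; python3 -c "
from plant import readout;print(readout.get_obs()['moment'])"
```

```text
tcp_rot: [-3.141, 0.002, 2.322]
contact_force: [-1.7, -2.6, 5.3]
grip_width: 14.7
[-0.47153276  0.28856187  0.66222564]
tcp_rot: [-3.141, 0.003, 2.292]
contact_force: [-1.2, -3.5, 4.9]
grip_width: 15.0
[-0.57039457  0.24299393  0.74211809]
```

At the stop: moment 0.74 N m and the handle starts to twist in the grip. I'll unload, release and lift.

```bash
python3 -m creep '0 0 0 0 0 0.04 0;0 0 0 0 0 0.03 0;0 0 0 0 0 0 0;0 0 0.0005 0 0 0 40;0 0 0 0 0 0 40;0 0 0 0 0 0 40;0 0 0 0 0 0 40;0 0 0 0 0 0 40'; python3 -m creep '0 0 0.01 0 0 0 40;0 0 0.02 0 0 0 40;0 0 0.03 0 0 0 40;0 0 0.04 0 0 0 40;-0.02 0.03 0.02 0 0 0 40;-0.03 0.04 0 0 0 0 40;-0.04 0.04 0 0 0 0 40;-0.03 0.04 0 0 0 0 40';python3 -m creep '0 0.04 0 0 0 0 40;0 0.04 0 0 0 0 40;0 0 0 0 0 0 40;0 0 0 0 0 0 40'; python3 - <<'E'
import cv2
from h import *
t=viewer.capture('top')[:,:,::-1];s=viewer.capture('scene')[:,:,::-1]
z=lambda a,x,y,w:cv2.resize(a[y:y+w*3//4,x:x+w],(400,300),interpolation=cv2.INTER_CUBIC)
cv2.imwrite('pics/c6.png',np.vstack([np.hstack([z(s,240,170,100),z(t,318,185,100)]),np.hstack([cv2.resize(s,(400,300)),cv2.resize(t,(400,300))])]))
E
```

```text
time: 19.22
tool_pos: [556.4, -157.8, 223.0]
tcp_rot: [3.142, -0.001, 2.361]
contact_force: [-0.5, 0.1, 0.2]
grip_width: 36.2
finger_force: 0.0
time: 19.88
tool_pos: [455.4, -31.1, 344.2]
tcp_rot: [3.141, 0.001, 2.36]
contact_force: [0.5, 0.5, 0.5]
grip_width: 36.7
finger_force: 0.0
time: 20.22
tool_pos: [456.8, 49.8, 344.2]
tcp_rot: [3.141, 0.001, 2.365]
contact_force: [-0.1, -0.5, 0.3]
grip_width: 36.5
finger_force: 0.0
```

View pics/c6.png

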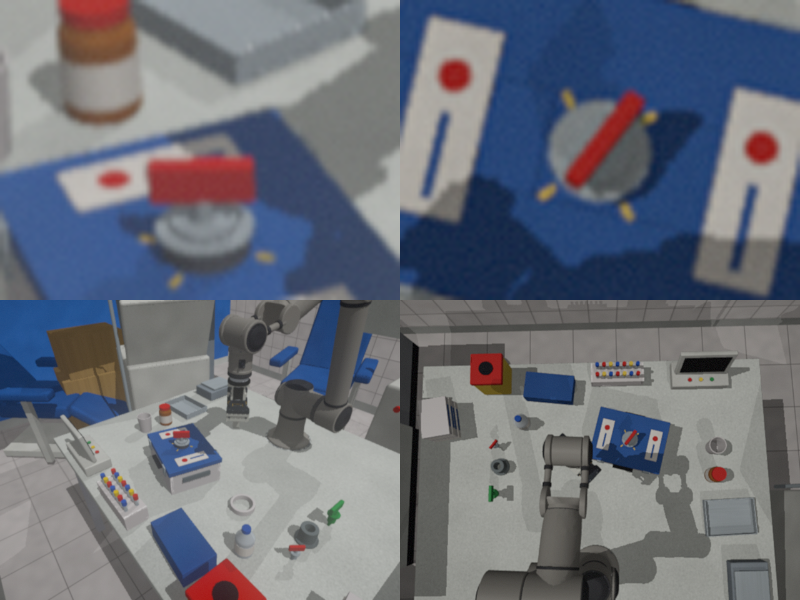

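The key stands upright in the lock with its flange on the face and the handle near −0.7 rad; the other objects are where they were, and the gripper is clear.

```bash
python3 -c "
from plant import order;print(order.close_job())"
```

```text
the job is handed in; nothing more can be done
None
```

The job is handed in: the red-handled key found the slot, went fully home and was turned clockwise until the torque rose sharply, which I took as the stop; it stands in the lock with nothing else disturbed, after about 20 s, though the verdict wasn't shown.

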